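Hold a handle blank for the saw

ROBOT

A 6-joint arm with a two-finger parallel gripper is mounted at the origin on the work surface. World frame = base frame: x ahead of the robot, y to its left, z up, the work surface at z = 0. Lengths are in m, angles in rad, forces in N, time in s.
With the tool pointing down it reaches from about 0.15 to 0.775 m from the base axis. Payload 6.1 kg.
Tool frame: the origin (TCP) lies between the finger pads; the fingertips stand 22 mm ahead of it and the grasp point (between the pads) lies 3 mm ahead of it; z points along the fingers, y is the direction in which the jaws open and shut (so a half turn about z gives the same grasp; the last joint's range is limited). The gripper opens to 85 mm and grips with 20 to 120 N. Pads are 22 mm wide; open, the fingers measure 114 mm over their backs; the gripper's body (76 mm by 85 mm) begins 54 mm behind the grasp point. The pads swing forward as they close: fully open they stand 13 mm farther back than shut.
Start: joints at [1.3, 0.126, -0.04, 1.405, 0, 1.571], TCP at [0.14, 0.506, 0.253] pointing down, gripper open.
Joint ranges: [-2.72, 2.72], [-0.95, 1.95], [-1.27, 1.35], [-1.78, 2.02], [-1.46, 1.47], [-3.14, 3.14]. Speed limits (rad/s): [2.39, 2.39, 3.01, 3.14, 3.14, 3.14].

INTERFACE

Orientations are given as a unit quaternion [w, x, y, z].
In Python, from rig import env, vision, job, models gives the robot as it stands. The module is installed in compiled form; this text tells all that it offers.
- The arm moves only by the tool arm_command, never from a script. Its argument "motion" is a list of rows, each an object of numbers: "dx", "dy", "dz": the shift along the world's x, y, z in m; "wx", "wy", "wz": the turn, a rotation vector about the world's x, y, z in rad. In form: [{"dx": .., "dy": .., "dz": .., "wx": .., "wy": .., "wz": ..}, ...]. A call has 1 to 20 rows; each row shifts and turns the commanded pose from where the row before left it; what a row does not reach is not made up. A row lasts 1/8 s, in which the tool goes at most 62.5 mm and 10.7 degrees, less where a joint would pass 70% of its speed; a pose out of reach is approached as far as the arm can. A call is refused whole if a number of a shift passes 0.0625 or a number of a turn 0.188, either way. A call with a gripper value outside its range is refused whole. "claw" is the opening, from 0 (shut) to 1 (fully open), set as the call begins (left out, the last holds). The fingers move at their own pace and stop on an object; "squeeze" is the grip in N (left out, the last holds). Time passes only in rows, so rows that do not move let the fingers close. It gives the time, the measured TCP pose, the force and the opening at its end, in the units of the state.
- env.observe(): the state, without advancing time (a new reading comes with each control period).
- vision.snapshot(name): name is "scene" or "top" or "wrist"; returns the picture (420x560x3 uint8, blue, green, red); there is no depth.
- vision.camera_model(name): a dict with "mtx" (3x3 intrinsics, pixels), "view" (4x4, takes a point from world to camera coordinates). Camera axes: x right, y down, z forward; pixel columns grow to the right and rows downward; lengths in m; the calibration is good to about 2 mm. The wrist camera is an equidistant fisheye: a pixel r from the principal point sees the ray r / f radians off the axis. A picture is of the moment at which its call begins: read the wrist's pose just before it. camera_model takes no time and is no camera call; for the wrist camera it gives the pose at the moment of the call.
- job.hand_in(): hands the job in, once; it reports no verdict.
Trained networks look in the newest picture that a camera, given by its name, has taken for a name from the list of things; names that differ only in an ending like _2 or _b are one class to them, and where a whole thing is asked for, a point or a joint stands for the part that bears it (a point fixed in the world has none). Each returns a list of dicts, best first, with "score" (0 to 1); they miss things now and then, are a little off and sometimes report something else, mostly with a low value. They report only what shows in the picture. A call takes as long as a camera call. They do not tell look-alikes from the thing itself.
- models.boxes_of(target, camera): "xyz" ([x, y, z] in m, in world coordinates, good to about 4 mm: the middle of the surface that is visible of it).
- models.cut_out(target, camera): "pixels" (420x560 bool, what is visible of it).
- models.spot_point(target, camera): "xyz" ([x, y, z] in m, in world coordinates, good to about 4 mm: a listed point, or the origin of a listed thing).
The state is a dict: "t": time; "joint_pos": joint angles; "dq": joint speeds; "effort": joint torques, N m; "tool_pos": TCP position; "orientation": TCP orientation; "contact_force": force on the tool from outside, world axes, zero at the start; "moment": the same for the moment, N m; "finger_gap": finger opening in m.
Only numpy, scipy, OpenCV 4.12 (cv2) and the standard library are available. Lean on these libraries where they do the work, as an engineer would, in place of code of your own. Each camera call takes 0.05 s, during which the arm holds its last target.

TASK

On the sawing board, first press the raised red stop block fully home. Then lay the wooden handle blank flat on the board with its drilled end against the stop and its long side flat against the fence, so that the pencil line meets the saw slot, and hold it for sawing with one firm diagonal push of the hand, down onto the bed and into the fence at once, pushing between the stop and the saw slot. Finish while still holding it like that, and leave the saw, tape and tin where they are.

Things in the scene. Friction and masses are not known exactly. Their poses are not given: they have to be found in the camera images.
- saw_board: Sawing board, 190 mm (x) by 280 mm (y), fixed to the bench. Origin at the centre of its underside, on the bench; x points from its open front edge to the fence, y along the fence towards the red stop, z up. Bed top 18 mm above the bench. The face of the stop that the blank's end meets is at y = +85 mm. With the blank fully in place its centre is at x = +45, y = -5, z = +32 mm.
- bed: The grey faced-plywood bed of the sawing board, 190 x 280 x 16 mm, its flat top 18 mm above the bench; same origin and axes as the sawing board. A dark saw mark crosses it at y = -55 mm, in line with the saw slot. Wood slides on it with a friction coefficient of about 0.4 to 0.65.
- fence: The dark hardwood fence along the far edge of the bed: 32 mm wide, 280 mm long, top 18 mm above the bed; same origin and axes as the sawing board. Its upright inner face is at x = +63 mm. The saw slot, 2.5 mm wide, cuts through it at y = -55 mm.
- stop (a joint): How far the red stop block is pressed in, m: 0 = standing 12 mm above the bed, 0.012 = fully home with its underside flat on the bed. Starts 7 to 12 mm proud. Its two tight dowels hold it wherever it is; it takes about 6 N to push down.
- stop_top (a point): Centre of the top of the red stop block (50 mm along the board's x, 36 mm along its y, 26 mm tall, so its top is 26 mm above the bed when home). It is at x = +33, y = +103 mm on the sawing board, 5 mm clear of the fence, and moves only up and down.
- strip: The loose wooden handle blank, a straight bar 180 x 36 x 28 mm of about 0.13 kg lying flat on the bench. Origin at its centre, half-way up; x along its length towards the drilled end (a dark 11 mm hole 16 mm from that end), y across its 36 mm width, z up. A black pencil line runs across it 140 mm from the drilled end (50 mm from the centre towards -x).
- cut_line (a point): The middle of the pencil line's cross-section in the blank, 50 mm from its centre along its -x.
- saw: Back saw lying flat, about 365 mm long, brass back, dark wooden handle; origin near its middle, on the bench. Leave alone.
- tape: Brown tape roll, 104 mm across and 48 mm tall, standing flat; origin at the centre of its underside. Leave alone.
- tin: Blue tin, 96 mm across and 103 mm tall; origin at the centre of its underside. Leave alone.
Mind the look-alikes: they are no part of the job. Of the things that look like the strip, take the one that is farthest from the robot's base at the start.

How it is judged:
By the outcome, as a careful person would: the job done as asked, in the order asked, and still so for the second after the job is handed in, while the arm keeps its last pose, push and grip.
It also fails if it takes over 59 s, if anything falls off the work surface, if the arm or the gripper's body presses on something with over 40 N, if the wrist force passes 120 N, or if a joint passes its speed limit or range.

## Working session

There is one attempt and no reset: what is moved stays moved. The work goes in short steps, Python scripts to look and compute and a tool call to move; the robot and the scene stay as the last step left them, time stands still between calls to the robot, and variables do not carry over. Pictures are saved under pics/ and viewed, and the job is handed in when it is done.

Besides the shell and the picture viewer there is one more tool, called as name(argument=value, ...), one argument or row to a line, values as JSON. arm_command: Moves the arm, as the interface text tells. Its arguments: {"type":"object","properties":{"motion":{"type":"array"},"claw":{"type":"number"},"squeeze":{"type":"number"}},"required":["motion"]}

```bash
mkdir -p pics; cat > h.py <<'E'
import numpy as np, cv2
from rig import env, vision, job, models
def snap(n,f):
    im=vision.snapshot(n); cv2.imwrite('pics/'+f,im); return im
E
python3 - <<'E'
from h import *
print(env.observe())
for n in ['scene','top']:
    snap(n,n+'0.png')
    m=vision.camera_model(n); print(n,np.round(m['mtx'],1).tolist(),np.round(m['view'],4).tolist())
for t in ['saw_board','strip','cut_line','stop_top']:
    for r in models.spot_point(t,'top'): print(t,np.round(r['xyz'],4),round(r['score'],2))
print(env.observe()['t'])
E
```

```text
{'t': 0.0, 'joint_pos': array([ 1.30003194e+00,  1.26427430e-01, -4.06066624e-02,  1.40540005e+00,
        1.69022298e-05,  1.57080773e+00]), 'dq': array([-7.11258240e-05,  5.97629821e-04,  2.02203871e-04,  1.78473317e-03,
        7.34453922e-05, -1.26297584e-04]), 'effort': array([-1.00213390e-03, -4.35914004e+01,  3.52924633e+01,  1.72645133e-02,
       -1.08437359e-04,  7.59579279e-06]), 'tool_pos': array([0.140318  , 0.50551972, 0.25250418]), 'orientation': array([-1.18896584e-04,  1.34974629e-01,  9.90848716e-01, -8.10276453e-04]), 'contact_force': array([ 0.27463294, -0.3665304 , -0.63216076]), 'moment': array([ 0.0053047 , -0.02064839, -0.07924753]), 'finger_gap': 0.08532196900644383}
scene [[387.6, 0.0, 271.2], [0.0, 387.6, 210.2], [0.0, 0.0, 1.0]] [[0.8291, 0.5591, 0.01, -0.4333], [0.3257, -0.4683, -0.8214, -0.131], [-0.4545, 0.6842, -0.5703, 1.4112], [0.0, 0.0, 0.0, 1.0]]
top [[544.0, 0.0, 281.3], [0.0, 544.0, 203.9], [0.0, 0.0, 1.0]] [[-0.0095, -0.9999, 0.0111, -0.0378], [-0.9974, 0.0087, -0.072, 0.5412], [0.0719, -0.0117, -0.9973, 1.6534], [0.0, 0.0, 0.0, 1.0]]
saw_board [ 0.5557 -0.0071  0.0009] 0.68
strip [ 0.3335 -0.1789  0.0106] 0.76
strip [0.5905 0.0966 0.0545] 0.7
strip [0.331  0.0989 0.0149] 0.67
strip [0.5296 0.2863 0.0136] 0.6
cut_line [ 0.3676 -0.2196  0.0177] 0.93
cut_line [0.4795 0.2707 0.0119] 0.86
cut_line [0.3511 0.3676 0.0144] 0.64
cut_line [0.361  0.0535 0.0134] 0.62
stop_top [0.5892 0.0987 0.0527] 0.61
0.3
```

View pics/top0.png

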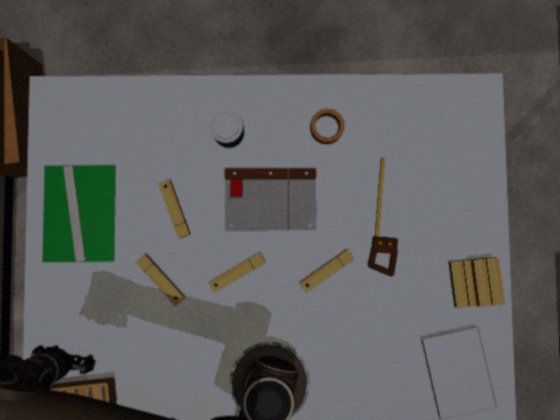

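View pics/scene0.png

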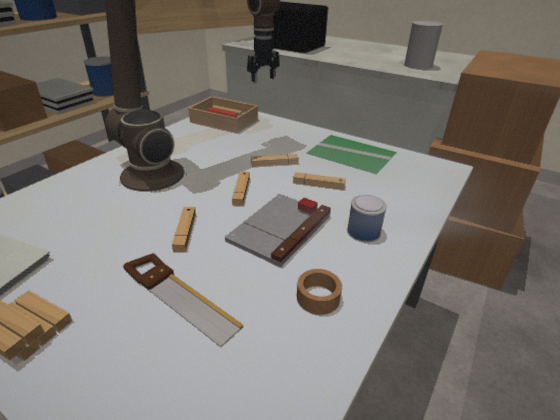

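```bash
cat >> h.py <<'E'
def ray(n,uv,z,m=None):
    m=m or vision.camera_model(n); K=np.array(m['mtx']);V=np.array(m['view']);R=V[:3,:3];c=-R.T@V[:3,3]
    d=R.T@np.linalg.solve(K,np.array([uv[0],uv[1],1.])); return c+d*(z-c[2])/d[2]
E
python3 - <<'E'
from h import *
im=cv2.imread('pics/top0.png')
def g(a): return np.clip(a.astype(float)*1.4,0,255).astype('uint8')
a=cv2.resize(g(im[170:245,145:220]),(390,390),interpolation=cv2.INTER_CUBIC)
b=cv2.resize(g(im[245:320,440:515]),(390,390),interpolation=cv2.INTER_CUBIC)
cv2.imwrite('pics/cropA.png',np.hstack([a,b]))
c=cv2.resize(g(im[155:240,215:325]),(792,600),interpolation=cv2.INTER_CUBIC)
cv2.imwrite('pics/cropB.png',c)
for p in [(174,209),(160,279),(237,272),(327,271),(476,282)]:
    q=ray('top',p,.028); print(p,q.round(3),np.hypot(*q[:2]).round(3))
E
```

```text
(174, 209) [0.528 0.285 0.028] 0.6
(160, 279) [0.316 0.326 0.028] 0.454
(237, 272) [0.335 0.094 0.028] 0.347
(327, 271) [ 0.335 -0.179  0.028] 0.38
(476, 282) [ 0.297 -0.632  0.028] 0.699
```

View pics/cropA.png

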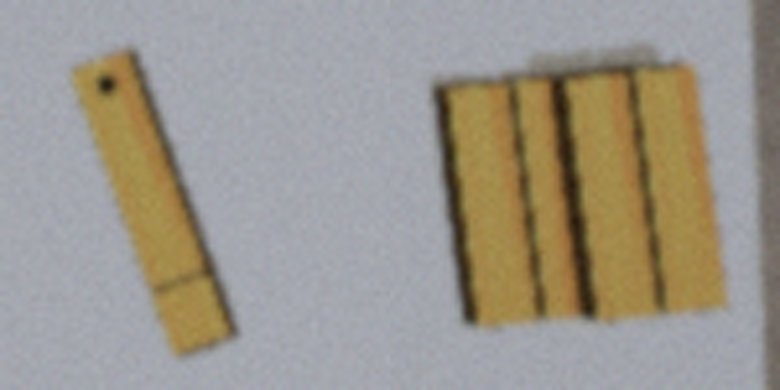

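View pics/cropB.png

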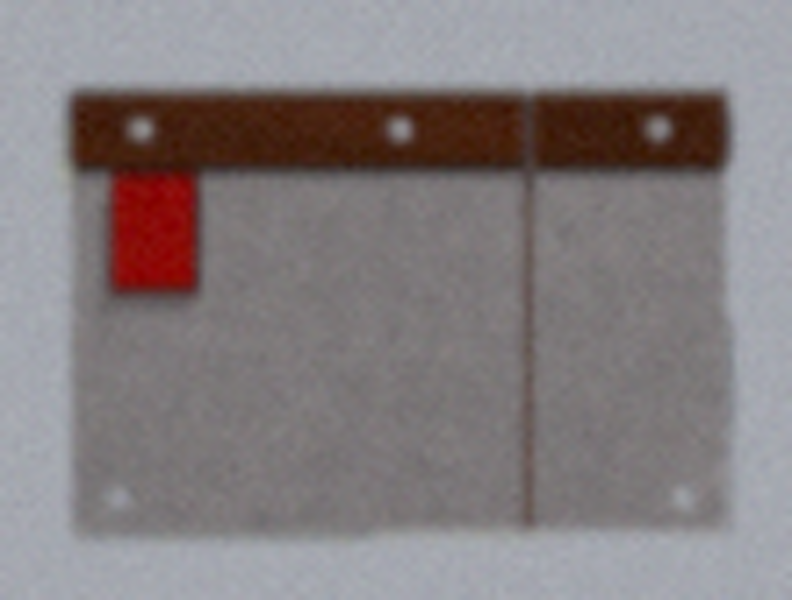

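Candidates in the top picture are the drilled, lined bars at (174,209), (160,279), (237,272) and (327,271), plus a plain offcut stack at (476,282). The stack's bars have no hole or line, so it's not a candidate. The farthest real blank is the one at (174,209), 0.60 m from the base. The crop shows its hole at the upper end and the pencil line near the lower end.

I'll shut the jaws and go over the stop.

arm_command(
  motion=[
    {"dx": 0.037, "dy": -0.034, "dz": -0.005},
    {"dx": 0.037, "dy": -0.034, "dz": -0.005},
    {"dx": 0.037, "dy": -0.034, "dz": -0.005},
    {"dx": 0.037, "dy": -0.034, "dz": -0.005},
    {"dx": 0.037, "dy": -0.034, "dz": -0.005},
    {"dx": 0.037, "dy": -0.034, "dz": -0.005},
    {"dx": 0.037, "dy": -0.034, "dz": -0.005},
    {"dx": 0.037, "dy": -0.034, "dz": -0.005},
    {"dx": 0.037, "dy": -0.034, "dz": -0.005},
    {"dx": 0.037, "dy": -0.034, "dz": -0.005},
    {"dx": 0.037, "dy": -0.034, "dz": -0.005},
    {"dx": 0.037, "dy": -0.034, "dz": -0.005},
    {"dx": 0, "dy": 0, "dz": 0},
  ],
  claw=0,
  squeeze=60,
)

```text
$.motion[0]: bad value
```

```bash
python3 - <<'E'
from h import *
o=env.observe();print(o['t'],o['tool_pos'],o['orientation'],o['contact_force'],o['finger_gap'])
m=vision.camera_model('wrist');print(m)
snap('wrist','w1.png'); np.savez('w1.npz',mtx=m['mtx'],view=m['view'])
for t in ['saw_board','strip','cut_line','stop_top']:
    for r in models.spot_point(t,'wrist'): print(t,np.round(r['xyz'],4),round(r['score'],2))
snap('top','t1.png')
for t in ['saw_board','stop_top']:
    for r in models.spot_point(t,'top'): print(t,np.round(r['xyz'],4),round(r['score'],2))
E
```

```text
0.3 [0.14041122 0.50573116 0.25299819] [-3.06950794e-05  1.34998278e-01  9.90845783e-01 -3.13641718e-04] [-0.25417232 -0.43102309 -0.40460736] 0.08532778755670004
{'mtx': array([[325.1922621 ,   0.        , 279.2512845 ],
       [  0.        , 325.1922621 , 212.87501341],
       [  0.        ,   0.        ,   1.        ]]), 'view': array([[ 2.67611588e-01,  9.63526874e-01, -3.78021962e-05,
        -5.24414417e-01],
       [ 9.18781084e-01, -2.55171999e-01,  3.01211836e-01,
        -3.89671906e-02],
       [ 2.90216053e-01, -8.06425097e-02, -9.53557250e-01,
         3.80231392e-01],
       [ 0.00000000e+00,  0.00000000e+00,  0.00000000e+00,
         1.00000000e+00]])}
strip [ 0.3383 -0.1739  0.014 ] 0.89
strip [0.3132 0.3284 0.0117] 0.86
cut_line [ 0.3605 -0.217   0.0116] 0.96
cut_line [0.3475 0.3592 0.0149] 0.62
saw_board [ 0.5578 -0.0109  0.002 ] 0.79
stop_top [ 0.4655 -0.3593 -0.003 ] 0.65
stop_top [0.5899 0.0968 0.0549] 0.45
```

View pics/w1.png

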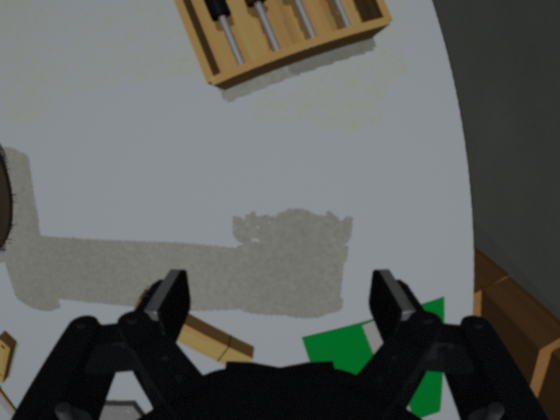

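arm_command(
  motion=[
    {"dx": 0.037, "dy": -0.034, "dz": -0.005, "wx": 0, "wy": 0, "wz": 0},
    {"dx": 0.037, "dy": -0.034, "dz": -0.005, "wx": 0, "wy": 0, "wz": 0},
    {"dx": 0.037, "dy": -0.034, "dz": -0.005, "wx": 0, "wy": 0, "wz": 0},
    {"dx": 0.037, "dy": -0.034, "dz": -0.005, "wx": 0, "wy": 0, "wz": 0},
    {"dx": 0.037, "dy": -0.034, "dz": -0.005, "wx": 0, "wy": 0, "wz": 0},
    {"dx": 0.037, "dy": -0.034, "dz": -0.005, "wx": 0, "wy": 0, "wz": 0},
    {"dx": 0.037, "dy": -0.034, "dz": -0.005, "wx": 0, "wy": 0, "wz": 0},
    {"dx": 0.037, "dy": -0.034, "dz": -0.005, "wx": 0, "wy": 0, "wz": 0},
    {"dx": 0.037, "dy": -0.034, "dz": -0.005, "wx": 0, "wy": 0, "wz": 0},
    {"dx": 0.037, "dy": -0.034, "dz": -0.005, "wx": 0, "wy": 0, "wz": 0},
    {"dx": 0.037, "dy": -0.034, "dz": -0.005, "wx": 0, "wy": 0, "wz": 0},
    {"dx": 0.037, "dy": -0.034, "dz": -0.005, "wx": 0, "wy": 0, "wz": 0},
    {"dx": 0, "dy": 0, "dz": 0, "wx": 0, "wy": 0, "wz": 0},
  ],
  claw=0,
  squeeze=60,
)

```text
t: 2.33
tool_pos: [0.5861, 0.0955, 0.192]
orientation: [-0.0, 0.137, 0.991, -0.0]
contact_force: [0.1, 0.8, -0.1]
finger_gap: 0.0003
```

```bash
python3 - <<'E'
from h import *
o=env.observe();print(o['t'],o['tool_pos'],o['orientation'],o['contact_force'],o['finger_gap'])
m=vision.camera_model('wrist')
snap('wrist','w2.png'); np.savez('w2.npz',mtx=m['mtx'],view=m['view'])
for t in ['saw_board','strip','cut_line','stop_top']:
    for r in models.spot_point(t,'wrist'): print(t,np.round(r['xyz'],4),round(r['score'],2))
E
```

```text
2.325 [0.58610883 0.09549626 0.19200256] [-4.74434302e-04  1.36961199e-01  9.90576235e-01 -3.58148112e-04] [ 0.12916478  0.79503209 -0.11007714] 0.000250512822969936
saw_board [ 5.557e-01 -7.300e-03 -3.000e-04] 0.56
strip [0.5302 0.2851 0.0146] 0.74
strip [ 0.34   -0.1766  0.013 ] 0.69
cut_line [0.4845 0.2745 0.0157] 0.78
stop_top [0.5884 0.0981 0.0524] 0.65
```

View pics/w2.png

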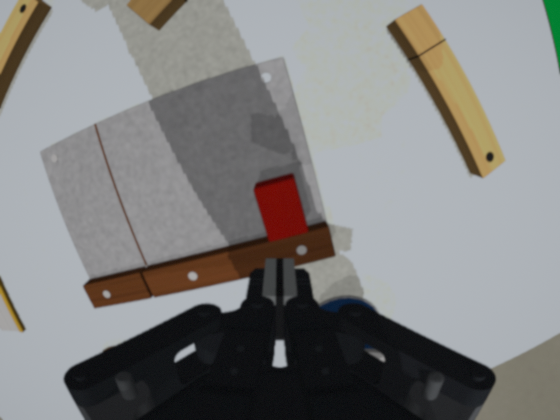

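```bash
python3 - <<'E'
from h import *
im=cv2.imread('pics/w2.png')
cv2.imwrite('pics/z1.png',cv2.resize(im[0:190,375:515],None,fx=3.1,fy=3.1,interpolation=cv2.INTER_CUBIC))
cv2.imwrite('pics/z2.png',cv2.resize(im[50:310,35:345],None,fx=2.3,fy=2.3,interpolation=cv2.INTER_CUBIC))
E
```

```text
(no output)
```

View pics/z1.png

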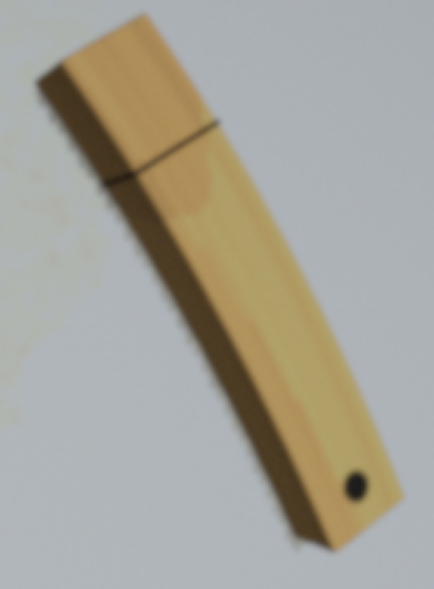

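View pics/z2.png

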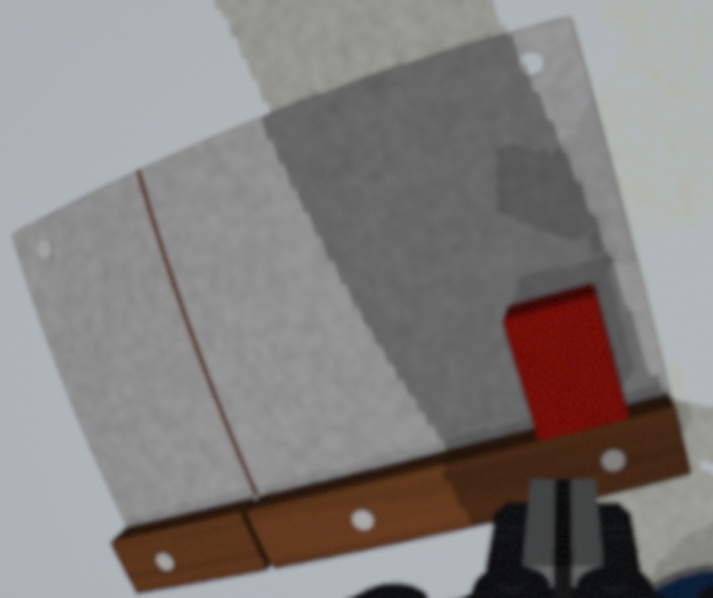

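```bash
cat >> h.py <<'E'
from scipy.optimize import least_squares
def fproj(P,m):
    V=np.array(m['view']);K=np.array(m['mtx']);p=P@V[:3,:3].T+V[:3,3]
    r=np.hypot(p[:,0],p[:,1]);th=np.arctan2(r,p[:,2]);s=th/r
    return np.c_[K[0,0]*p[:,0]*s+K[0,2],K[1,1]*p[:,1]*s+K[1,2]]
def place(L,x,y,a):
    c,s=np.cos(a),np.sin(a);L=np.asarray(L,float)/1000
    return np.c_[x+c*L[:,0]-s*L[:,1],y+s*L[:,0]+c*L[:,1],L[:,2]]
def fit(L,uv,m,x0):
    f=lambda q:(fproj(place(L,*q),m)-uv).ravel()
    r=least_squares(f,x0,loss='soft_l1');return r.x,f(r.x).reshape(-1,2)
E
python3 - <<'E'
from h import *
m=dict(np.load('w2.npz'))
L=[(-95,-140,18),(-95,140,18),(63,140,36),(95,140,36),(95,-140,36),(63,-140,36),(-95,-55,18),(63,-55,18),(95,-55,36)]
uv=np.array([(40.2,152.2),(283.3,57.4),(326.3,223),(335,254.3),(94.6,307.4),(84.1,285.2),(95.4,123.9),(146.3,266.1),(151.1,296.5)])
b,e=fit(L,uv,m,[.556,-.007,0]);print('board',b.round(4),np.degrees(b[2]));print(e.round(1).tolist())
Ls=[(-90,18,28),(-90,-18,28),(90,18,28),(90,-18,28),(-50,-18,28),(-50,18,28),(74,0,28)]
us=np.array([(422.1,3.9),(395,20),(505.3,159.4),(482.4,177.4),(418.9,55.8),(445.3,38.7),(489.8,156.8)])
s,e=fit(Ls,us,m,[.53,.285,.3]);print('strip',s.round(4),np.degrees(s[2]));print(e.round(1).tolist())
# stop height
u=np.array([(255,190),(293.3,177),(308,230.4),(268.5,241.3)])
f=lambda q:(fproj(place([(8,85,q[0]),(8,121,q[0]),(58,121,q[0]),(58,85,q[0])],*b),m)-u).ravel()
r=least_squares(f,[50]);print('stop z',r.x,r.fun.round(1))
print('stop_top',place([(33,103,44)],*b), 'goal',place([(45,-5,32)],*b))
E
```

```text
board [ 0.5555 -0.0072 -0.0035] -0.20209499672962433
[[-1.3, -0.6], [-1.0, -1.9], [2.4, 1.9], [0.8, 1.1], [-0.5, 1.4], [-2.3, 0.2], [-0.9, -0.6], [0.2, -1.7], [1.6, 1.4]]
strip [0.5288 0.2889 0.3551] 20.34294173748801
[[0.1, -0.4], [-0.7, -0.6], [0.8, 0.7], [0.7, 1.1], [-0.2, -0.0], [0.2, 0.2], [-0.3, -0.5]]
stop z [51.36141398] [-3.1 -2.4  0.6 -0.9  0.7  0.8  0.1  0.3]
stop_top [[0.58887501 0.09565251 0.044     ]] goal [[ 0.60049399 -0.01238915  0.032     ]]
```

Board pose is about (0.5555, -0.0072) with yaw -0.2°, and the blank is at (0.529, 0.289) with yaw 20.3°. The stop's top reads about 51–55 mm, so it is raised. Pressing it now.

arm_command(
  motion=[
    {"dx": 0.003, "dy": 0, "dz": -0.035, "wx": 0, "wy": 0, "wz": 0},
    {"dx": 0, "dy": 0, "dz": -0.04, "wx": 0, "wy": 0, "wz": 0},
    {"dx": 0, "dy": 0, "dz": -0.032, "wx": 0, "wy": 0, "wz": 0},
    {"dx": 0, "dy": 0, "dz": -0.005, "wx": 0, "wy": 0, "wz": 0},
    {"dx": 0, "dy": 0, "dz": -0.005, "wx": 0, "wy": 0, "wz": 0},
    {"dx": 0, "dy": 0, "dz": -0.004, "wx": 0, "wy": 0, "wz": 0},
    {"dx": 0, "dy": 0, "dz": 0, "wx": 0, "wy": 0, "wz": 0},
  ],
)

```text
t: 3.45
tool_pos: [0.5882, 0.0982, 0.0735]
orientation: [0.001, 0.135, 0.991, 0.0]
contact_force: [0.4, 1.2, 1.1]
finger_gap: -0.0001
```

arm_command(
  motion=[
    {"dx": 0, "dy": -0.002, "dz": -0.003, "wx": 0, "wy": 0, "wz": 0},
    {"dx": 0, "dy": 0, "dz": -0.003, "wx": 0, "wy": 0, "wz": 0},
    {"dx": 0, "dy": 0, "dz": -0.002, "wx": 0, "wy": 0, "wz": 0},
    {"dx": 0, "dy": 0, "dz": 0, "wx": 0, "wy": 0, "wz": 0},
  ],
)

```text
t: 3.95
tool_pos: [0.5885, 0.0966, 0.066]
orientation: [0.001, 0.135, 0.991, 0.001]
contact_force: [0.1, 2.6, 5.9]
finger_gap: 0.0002
```

arm_command(
  motion=[
    {"dx": 0, "dy": 0, "dz": -0.002, "wx": 0, "wy": 0, "wz": 0},
    {"dx": 0, "dy": 0, "dz": -0.002, "wx": 0, "wy": 0, "wz": 0},
    {"dx": 0, "dy": 0, "dz": 0, "wx": 0, "wy": 0, "wz": 0},
  ],
)

```text
t: 4.32
tool_pos: [0.5887, 0.0967, 0.0658]
orientation: [0.003, 0.135, 0.991, 0.002]
contact_force: [-10.1, 2.2, 29.9]
finger_gap: -0.0005
```

arm_command(
  motion=[
    {"dx": 0, "dy": 0, "dz": 0.02, "wx": 0, "wy": 0, "wz": 0},
    {"dx": 0, "dy": 0, "dz": 0.05, "wx": 0, "wy": 0, "wz": 0},
    {"dx": -0.01, "dy": 0.032, "dz": 0.034, "wx": 0, "wy": 0, "wz": 0.126},
    {"dx": -0.01, "dy": 0.032, "dz": 0, "wx": 0, "wy": 0, "wz": 0.125},
    {"dx": -0.01, "dy": 0.032, "dz": 0, "wx": 0, "wy": 0, "wz": 0.125},
    {"dx": -0.01, "dy": 0.032, "dz": 0, "wx": 0, "wy": 0, "wz": 0.125},
    {"dx": -0.01, "dy": 0.032, "dz": 0, "wx": 0, "wy": 0, "wz": 0.125},
    {"dx": -0.01, "dy": 0.032, "dz": 0, "wx": 0, "wy": 0, "wz": 0},
    {"dx": 0, "dy": 0, "dz": 0, "wx": 0, "wy": 0, "wz": 0},
  ],
  claw=0.8,
)

```text
t: 5.45
tool_pos: [0.5269, 0.2895, 0.1644]
orientation: [0.0, -0.178, 0.984, 0.0]
contact_force: [0.4, -1.0, -0.0]
finger_gap: 0.0688
```

```bash
python3 - <<'E'
from h import *
o=env.observe();print(o['t'],o['tool_pos'],o['orientation'],o['contact_force'],o['finger_gap'])
m=vision.camera_model('wrist')
snap('wrist','w3.png'); np.savez('w3.npz',mtx=m['mtx'],view=m['view'])
im=cv2.imread('pics/w3.png');
Ls=[(-90,18,28),(-90,-18,28),(90,-18,28),(90,18,28)]
for p in fproj(place(Ls,.5288,.2889,.3551),m): cv2.circle(im,tuple(int(v) for v in p),3,(0,0,255),1)
b=(.5555,-.0072,-.0035)
for p in fproj(place([(63,140,36),(63,-140,36),(-95,140,18),(8,85,44),(8,121,44),(58,85,44),(58,121,44)],*b),m): cv2.circle(im,tuple(int(v) for v in p),3,(0,255,0),1)
cv2.imwrite('pics/w3m.png',im)
E
```

```text
5.45 [0.52687804 0.28954652 0.16442778] [ 1.47412597e-04 -1.78084759e-01  9.84015138e-01  7.63324207e-05] [ 0.43859947 -1.0467042  -0.04302949] 0.06876065300515666
```

View pics/w3m.png

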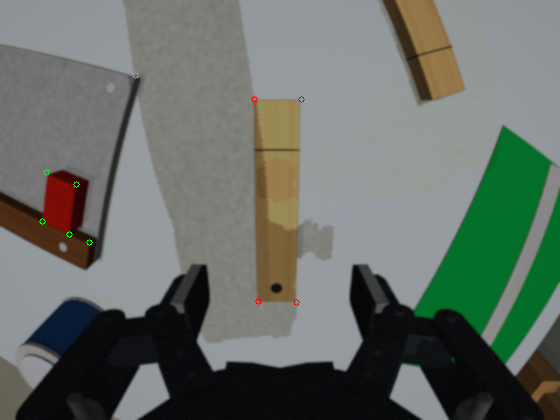

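```bash
python3 - <<'E'
from h import *
m=dict(np.load('w3.npz'))
im=cv2.imread('pics/w3.png')
S=4
c=cv2.resize(im[55:205+75,0:160],None,fx=S/1.5,fy=S/1.5,interpolation=cv2.INTER_CUBIC);S=S/1.5
b=(.5555,-.0072,-.0035)
L=[(63,140,36),(95,140,36),(-95,140,18),(63,140,18),(8,85,44),(8,121,44),(58,85,44),(58,121,44)]
P=fproj(place(L,*b),m);print(P.round(1).tolist())
for p in P: cv2.circle(c,(int(p[0]*S),int((p[1]-55)*S)),4,(0,255,0),1)
cv2.imwrite('pics/z3.png',c)
E
```

```text
[[89.7, 243.0], [86.8, 270.5], [135.6, 75.5], [98.6, 236.1], [46.9, 172.5], [76.3, 184.8], [42.0, 221.1], [70.0, 234.3]]
```

View pics/z3.png

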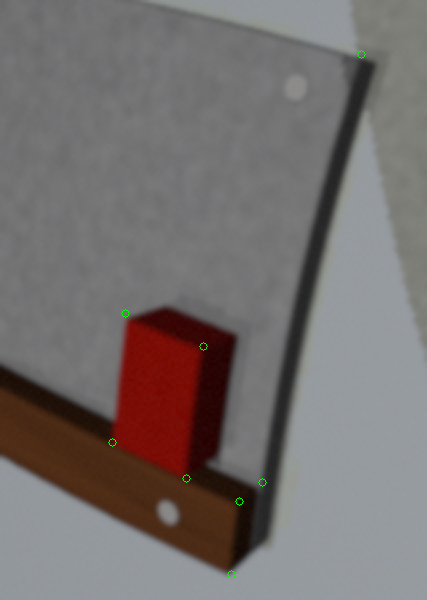

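The strip overlay fits the picture: red corner marks at (254,99), (301,99), (258,301) and (296,302). The stop's top now sits at the home height. Descending to grasp.

arm_command(
  motion=[
    {"dx": 0.002, "dy": -0.0005, "dz": -0.04, "wx": 0, "wy": 0, "wz": 0},
    {"dx": 0, "dy": 0, "dz": -0.05, "wx": 0, "wy": 0, "wz": 0},
    {"dx": 0, "dy": 0, "dz": -0.03, "wx": 0, "wy": 0, "wz": 0},
    {"dx": 0, "dy": 0, "dz": -0.018, "wx": 0, "wy": 0, "wz": 0},
    {"dx": 0, "dy": 0, "dz": 0, "wx": 0, "wy": 0, "wz": 0},
  ],
)

```text
t: 6.12
tool_pos: [0.5292, 0.2864, 0.0255]
orientation: [-0.001, -0.176, 0.984, -0.0]
contact_force: [0.5, 0.6, -0.3]
finger_gap: 0.0684
```

arm_command(
  motion=[
    {"dx": 0, "dy": 0, "dz": 0, "wx": 0, "wy": 0, "wz": 0},
    {"dx": 0, "dy": 0, "dz": 0, "wx": 0, "wy": 0, "wz": 0},
    {"dx": 0, "dy": 0, "dz": 0, "wx": 0, "wy": 0, "wz": 0},
    {"dx": 0, "dy": 0, "dz": 0, "wx": 0, "wy": 0, "wz": 0},
  ],
  claw=0.2,
  squeeze=40,
)

```text
t: 6.62
tool_pos: [0.5305, 0.2879, 0.0282]
orientation: [0.002, -0.177, 0.984, 0.0]
contact_force: [0.3, -0.7, 5.6]
finger_gap: 0.0351
```

arm_command(
  motion=[
    {"dx": 0, "dy": 0, "dz": 0.002, "wx": 0, "wy": 0, "wz": 0},
    {"dx": 0, "dy": 0, "dz": 0.006, "wx": 0, "wy": 0, "wz": 0},
    {"dx": 0, "dy": 0, "dz": 0, "wx": 0, "wy": 0, "wz": 0},
  ],
  claw=0.6,
)

```text
t: 7.0
tool_pos: [0.5297, 0.2876, 0.0349]
orientation: [0.0, -0.177, 0.984, 0.0]
contact_force: [-0.1, 0.1, 0.8]
finger_gap: 0.0514
```

arm_command(
  motion=[
    {"dx": 0, "dy": 0, "dz": 0, "wx": 0, "wy": 0, "wz": 0},
    {"dx": 0, "dy": 0, "dz": 0, "wx": 0, "wy": 0, "wz": 0},
    {"dx": 0, "dy": 0, "dz": 0, "wx": 0, "wy": 0, "wz": 0},
  ],
  claw=0.2,
  squeeze=40,
)

```text
t: 7.38
tool_pos: [0.5295, 0.2875, 0.0345]
orientation: [0.0, -0.177, 0.984, 0.0]
contact_force: [-1.4, -1.1, 2.9]
finger_gap: 0.0352
```

arm_command(
  motion=[
    {"dx": 0, "dy": 0, "dz": 0.025, "wx": 0, "wy": 0, "wz": 0},
    {"dx": 0, "dy": 0, "dz": 0.04, "wx": 0, "wy": 0, "wz": 0},
    {"dx": 0, "dy": 0, "dz": 0.04, "wx": 0, "wy": 0, "wz": 0},
    {"dx": 0.005, "dy": -0.0385, "dz": 0, "wx": 0, "wy": 0, "wz": 0.1514},
    {"dx": 0.005, "dy": -0.0385, "dz": 0, "wx": 0, "wy": 0, "wz": 0.1514},
    {"dx": 0.005, "dy": -0.0385, "dz": 0, "wx": 0, "wy": 0, "wz": 0.1514},
    {"dx": 0.005, "dy": -0.0385, "dz": 0, "wx": 0, "wy": 0, "wz": 0.1514},
    {"dx": 0.005, "dy": -0.0385, "dz": 0, "wx": 0, "wy": 0, "wz": 0.1514},
    {"dx": 0.005, "dy": -0.0385, "dz": 0, "wx": 0, "wy": 0, "wz": 0.1514},
    {"dx": 0.005, "dy": -0.0385, "dz": 0, "wx": 0, "wy": 0, "wz": 0.1514},
    {"dx": 0.004, "dy": -0.0385, "dz": 0, "wx": 0, "wy": 0, "wz": 0.1514},
    {"dx": 0, "dy": 0, "dz": 0, "wx": 0, "wy": 0, "wz": 0},
    {"dx": 0, "dy": 0, "dz": 0, "wx": 0, "wy": 0, "wz": 0},
  ],
)

```text
t: 9.0
tool_pos: [0.5681, -0.0205, 0.1388]
orientation: [-0.0, -0.705, 0.709, 0.001]
contact_force: [-0.1, -0.2, -1.8]
finger_gap: 0.0351
```

```bash
python3 - <<'E'
from h import *
o=env.observe();print(o['t'],o['tool_pos'],o['orientation'],o['contact_force'],o['finger_gap'],o['joint_pos'].round(2))
m=vision.camera_model('wrist')
snap('wrist','w4.png'); np.savez('w4.npz',mtx=m['mtx'],view=m['view'])
E
```

```text
9.0 [ 0.56806454 -0.02051555  0.13875381] [-2.46756239e-04 -7.04989336e-01  7.09217655e-01  5.41095306e-04] [-0.14863238 -0.17817663 -1.83355   ] 0.0351012052935562 [-0.04  0.23 -0.16  1.18  0.   -1.6 ]
```

View pics/w4.png

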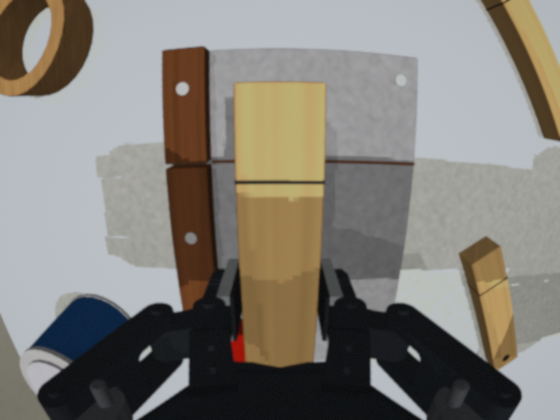

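arm_command(
  motion=[
    {"dx": 0, "dy": 0, "dz": -0.03, "wx": 0, "wy": 0, "wz": 0},
    {"dx": 0, "dy": 0, "dz": -0.03, "wx": 0, "wy": 0, "wz": 0},
    {"dx": 0, "dy": 0, "dz": -0.018, "wx": 0, "wy": 0, "wz": 0},
    {"dx": 0, "dy": 0, "dz": -0.005, "wx": 0, "wy": 0, "wz": 0},
    {"dx": 0, "dy": 0, "dz": -0.003, "wx": 0, "wy": 0, "wz": 0},
    {"dx": 0, "dy": 0, "dz": 0, "wx": 0, "wy": 0, "wz": 0},
  ],
)

```text
t: 9.8
tool_pos: [0.5689, -0.0203, 0.0539]
orientation: [0.0, -0.706, 0.709, -0.0]
contact_force: [0.2, 0.8, -0.9]
finger_gap: 0.0351
```

arm_command(
  motion=[
    {"dx": 0, "dy": 0, "dz": -0.0015, "wx": 0, "wy": 0, "wz": 0},
    {"dx": 0, "dy": 0.003, "dz": 0, "wx": 0, "wy": 0, "wz": 0},
    {"dx": 0, "dy": 0.002, "dz": 0, "wx": 0, "wy": 0, "wz": 0},
    {"dx": 0, "dy": 0, "dz": 0, "wx": 0, "wy": 0, "wz": 0},
  ],
)

```text
t: 10.3
tool_pos: [0.5689, -0.0156, 0.0525]
orientation: [0.0, -0.706, 0.709, -0.0]
contact_force: [-1.1, -0.5, 3.9]
finger_gap: 0.0346
```

arm_command(
  motion=[
    {"dx": 0, "dy": 0.002, "dz": 0, "wx": 0, "wy": 0, "wz": 0},
    {"dx": 0, "dy": 0.001, "dz": 0, "wx": 0, "wy": 0, "wz": 0},
    {"dx": 0, "dy": 0, "dz": 0, "wx": 0, "wy": 0, "wz": 0},
  ],
)

```text
t: 10.68
tool_pos: [0.569, -0.0129, 0.0524]
orientation: [0.0, -0.705, 0.709, -0.001]
contact_force: [0.1, -2.2, 5.4]
finger_gap: 0.0351
```

arm_command(
  motion=[
    {"dx": 0, "dy": 0.001, "dz": 0, "wx": 0, "wy": 0, "wz": 0},
    {"dx": 0, "dy": 0.001, "dz": 0, "wx": 0, "wy": 0, "wz": 0},
    {"dx": 0, "dy": 0, "dz": 0, "wx": 0, "wy": 0, "wz": 0},
  ],
)

```text
t: 11.05
tool_pos: [0.5689, -0.0123, 0.0524]
orientation: [-0.001, -0.705, 0.709, -0.002]
contact_force: [0.1, -8.0, 6.3]
finger_gap: 0.0347
```

arm_command(
  motion=[
    {"dx": 0, "dy": 0.001, "dz": 0, "wx": 0, "wy": 0, "wz": 0},
    {"dx": 0, "dy": 0.001, "dz": 0, "wx": 0, "wy": 0, "wz": 0},
    {"dx": 0, "dy": 0, "dz": 0, "wx": 0, "wy": 0, "wz": 0},
  ],
)

```text
t: 11.42
tool_pos: [0.5687, -0.0121, 0.0524]
orientation: [-0.002, -0.705, 0.71, -0.003]
contact_force: [-0.3, -15.3, 5.8]
finger_gap: 0.0346
```

arm_command(
  motion=[
    {"dx": 0, "dy": -0.002, "dz": 0, "wx": 0, "wy": 0, "wz": 0},
    {"dx": 0, "dy": 0, "dz": 0, "wx": 0, "wy": 0, "wz": 0},
  ],
)

```text
t: 11.68
tool_pos: [0.5688, -0.0123, 0.0524]
orientation: [-0.001, -0.705, 0.709, -0.002]
contact_force: [-1.0, -7.4, 5.9]
finger_gap: 0.0348
```

arm_command(
  motion=[
    {"dx": 0, "dy": 0, "dz": 0, "wx": 0, "wy": 0, "wz": 0},
    {"dx": 0, "dy": 0, "dz": 0, "wx": 0, "wy": 0, "wz": 0},
    {"dx": 0, "dy": 0, "dz": 0.01, "wx": 0, "wy": 0, "wz": 0},
    {"dx": 0, "dy": 0, "dz": 0.04, "wx": 0, "wy": 0, "wz": 0},
    {"dx": 0, "dy": 0, "dz": 0.04, "wx": 0, "wy": 0, "wz": 0},
    {"dx": 0, "dy": 0, "dz": 0, "wx": 0, "wy": 0, "wz": 0},
  ],
  claw=0.6,
)

```text
t: 12.42
tool_pos: [0.5705, -0.0104, 0.146]
orientation: [0.002, -0.706, 0.709, -0.002]
contact_force: [-0.8, 0.6, -0.3]
finger_gap: 0.0511
```

```bash
python3 - <<'E'
from h import *
o=env.observe();print(o['t'],o['tool_pos'],o['orientation'],o['contact_force'],o['finger_gap'],o['joint_pos'].round(2))
m=vision.camera_model('wrist');V=m['view'];print('cam',-V[:3,:3].T@V[:3,3])
snap('wrist','w5.png'); np.savez('w5.npz',mtx=m['mtx'],view=m['view'])
E
```

```text
12.425 [ 0.57051811 -0.01042756  0.14602102] [ 0.00245335 -0.70564347  0.70855894 -0.00234549] [-0.78427356  0.64902849 -0.30752782] 0.05106534278646448 [-0.02  0.23 -0.15  1.18  0.   -1.59]
cam [ 0.56898191 -0.08785969  0.26725785]
```

View pics/w5.png

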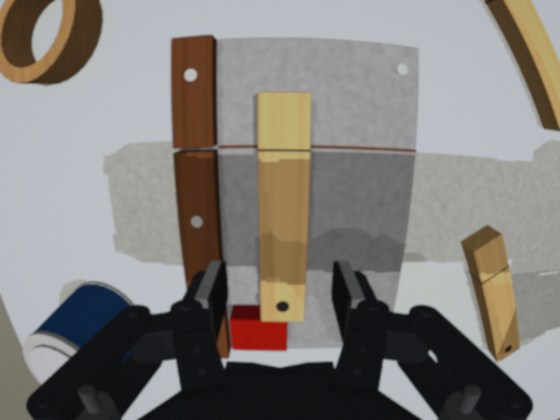

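The blank sits flush against the red stop at (260,322), and its pencil line at (284,150) is in line with the saw slot. Next I'll shut the jaws, tilt the hand 45° and come at the front top edge.

arm_command(
  motion=[
    {"dx": -0.013, "dy": 0.001, "dz": 0, "wx": 0, "wy": -0.157, "wz": 0},
    {"dx": -0.013, "dy": 0.001, "dz": 0, "wx": 0, "wy": -0.157, "wz": 0},
    {"dx": -0.013, "dy": 0.001, "dz": 0, "wx": 0, "wy": -0.157, "wz": 0},
    {"dx": -0.013, "dy": 0.001, "dz": 0, "wx": 0, "wy": -0.157, "wz": 0},
    {"dx": -0.013, "dy": 0, "dz": 0, "wx": 0, "wy": -0.157, "wz": 0},
    {"dx": 0, "dy": 0, "dz": -0.025, "wx": 0, "wy": 0, "wz": 0},
    {"dx": 0, "dy": 0, "dz": -0.025, "wx": 0, "wy": 0, "wz": 0},
    {"dx": 0, "dy": 0, "dz": 0, "wx": 0, "wy": 0, "wz": 0},
    {"dx": 0, "dy": 0, "dz": 0, "wx": 0, "wy": 0, "wz": 0},
  ],
  claw=0,
  squeeze=80,
)

```text
t: 13.6
tool_pos: [0.5036, -0.0066, 0.0921]
orientation: [0.271, -0.652, 0.655, -0.27]
contact_force: [-0.0, 0.6, 0.5]
finger_gap: 0.0002
```

```bash
python3 - <<'E'
from h import *
from scipy.spatial.transform import Rotation as R
o=env.observe();q=o['orientation'];r=R.from_quat(np.r_[q[1:],q[0]]).as_matrix();print(r.round(3))
print('tip',o['tool_pos']+.022*r[:,2],o['t'],o['finger_gap'],o['joint_pos'].round(2),o['contact_force'])
snap('wrist','w6.png');snap('scene','s6.png')
E
```

```text
[[-0.003 -0.708  0.707]
 [-1.     0.004  0.   ]
 [-0.003 -0.707 -0.708]]
tip [ 0.51919449 -0.00658144  0.07655445] 13.6 0.00023187478062152946 [-0.02 -0.34 -1.1   0.02  0.02 -1.58] [-0.00505594  0.64106179  0.53371652]
```

View pics/w6.png

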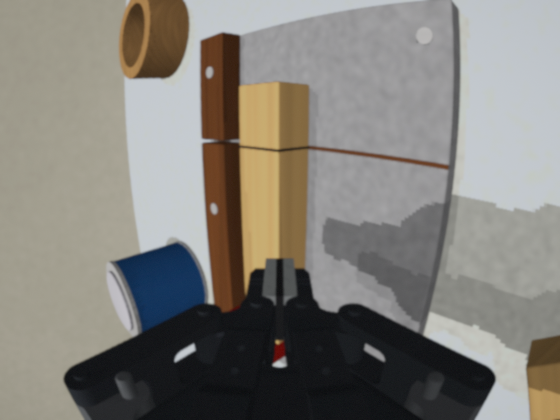

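arm_command(
  motion=[
    {"dx": 0.016, "dy": 0, "dz": -0.012, "wx": 0, "wy": 0, "wz": 0},
    {"dx": 0.016, "dy": 0, "dz": -0.012, "wx": 0, "wy": 0, "wz": 0},
    {"dx": 0.004, "dy": 0, "dz": -0.003, "wx": 0, "wy": 0, "wz": 0},
    {"dx": 0.003, "dy": 0, "dz": 0, "wx": 0, "wy": 0, "wz": 0},
    {"dx": 0.003, "dy": 0, "dz": 0, "wx": 0, "wy": 0, "wz": 0},
    {"dx": 0, "dy": 0, "dz": 0, "wx": 0, "wy": 0, "wz": 0},
  ],
)

```text
t: 14.45
tool_pos: [0.5458, -0.0067, 0.0656]
orientation: [0.271, -0.652, 0.655, -0.27]
contact_force: [-0.5, -0.4, 2.0]
finger_gap: 0.0003
```

```bash
python3 - <<'E'
from h import *
snap('wrist','w7.png')
E
```

```text
(no output)
```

View pics/w7.png

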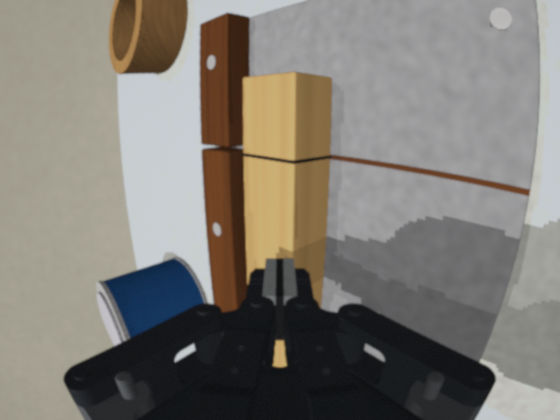

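arm_command(
  motion=[
    {"dx": 0.003, "dy": 0, "dz": 0, "wx": 0, "wy": 0, "wz": 0},
    {"dx": 0.003, "dy": 0, "dz": 0, "wx": 0, "wy": 0, "wz": 0},
    {"dx": 0.003, "dy": 0, "dz": 0, "wx": 0, "wy": 0, "wz": 0},
    {"dx": 0.003, "dy": 0, "dz": 0, "wx": 0, "wy": 0, "wz": 0},
    {"dx": 0, "dy": 0, "dz": 0, "wx": 0, "wy": 0, "wz": 0},
  ],
)

```text
t: 15.12
tool_pos: [0.5579, -0.0067, 0.065]
orientation: [0.271, -0.652, 0.655, -0.27]
contact_force: [-0.6, 0.5, 1.1]
finger_gap: 0.0001
```

```bash
python3 - <<'E'
from h import *
snap('wrist','w8.png')
E
```

```text
(no output)
```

View pics/w8.png

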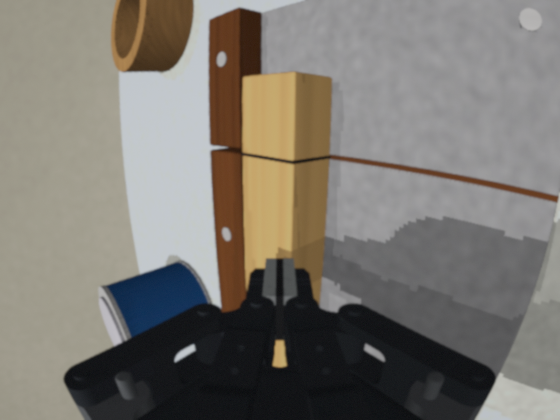

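arm_command(
  motion=[
    {"dx": 0.003, "dy": 0, "dz": 0, "wx": 0, "wy": 0, "wz": 0},
    {"dx": 0.003, "dy": 0, "dz": 0, "wx": 0, "wy": 0, "wz": 0},
    {"dx": 0.003, "dy": 0, "dz": 0, "wx": 0, "wy": 0, "wz": 0},
    {"dx": 0, "dy": 0, "dz": 0, "wx": 0, "wy": 0, "wz": 0},
  ],
)

```text
t: 15.68
tool_pos: [0.5665, -0.0066, 0.0645]
orientation: [0.271, -0.652, 0.655, -0.27]
contact_force: [-0.3, -0.1, 1.6]
finger_gap: 0.0003
```

arm_command(
  motion=[
    {"dx": 0.002, "dy": 0, "dz": 0, "wx": 0, "wy": 0, "wz": 0},
    {"dx": 0.002, "dy": 0, "dz": 0, "wx": 0, "wy": 0, "wz": 0},
    {"dx": 0, "dy": 0, "dz": 0, "wx": 0, "wy": 0, "wz": 0},
  ],
)

```text
t: 16.05
tool_pos: [0.5704, -0.0067, 0.0645]
orientation: [0.271, -0.652, 0.655, -0.27]
contact_force: [-0.3, 0.4, 1.0]
finger_gap: 0.0001
```

arm_command(
  motion=[
    {"dx": 0.001, "dy": 0, "dz": 0, "wx": 0, "wy": 0, "wz": 0},
    {"dx": 0.001, "dy": 0, "dz": 0, "wx": 0, "wy": 0, "wz": 0},
    {"dx": 0, "dy": 0, "dz": 0, "wx": 0, "wy": 0, "wz": 0},
  ],
)

```text
t: 16.42
tool_pos: [0.5714, -0.0067, 0.0642]
orientation: [0.27, -0.652, 0.655, -0.269]
contact_force: [-13.2, -0.1, 8.9]
finger_gap: 0.0004
```

arm_command(
  motion=[
    {"dx": 0.001, "dy": 0, "dz": 0, "wx": 0, "wy": 0, "wz": 0},
    {"dx": 0.001, "dy": 0, "dz": 0, "wx": 0, "wy": 0, "wz": 0},
    {"dx": 0, "dy": 0, "dz": 0, "wx": 0, "wy": 0, "wz": 0},
  ],
)

```text
t: 16.8
tool_pos: [0.5718, -0.0067, 0.0637]
orientation: [0.27, -0.652, 0.655, -0.269]
contact_force: [-34.7, -0.6, 25.9]
finger_gap: 0.0001
```

```bash
python3 - <<'E'
from h import *
snap('wrist','w9.png')
E
```

```text
(no output)
```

View pics/w9.png

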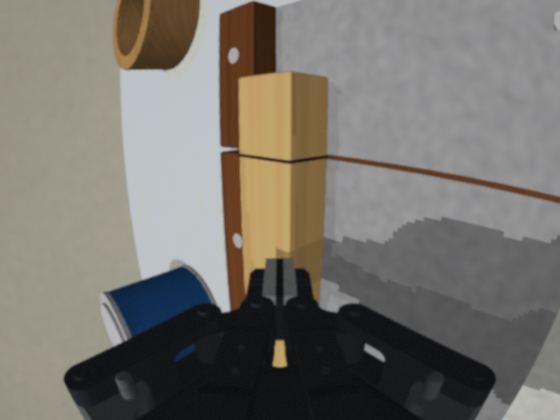

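arm_command(
  motion=[
    {"dx": -0.0005, "dy": 0, "dz": 0, "wx": 0, "wy": 0, "wz": 0},
    {"dx": 0, "dy": 0, "dz": 0, "wx": 0, "wy": 0, "wz": 0},
  ],
)

```text
t: 17.1
tool_pos: [0.5716, -0.0067, 0.0638]
orientation: [0.27, -0.652, 0.655, -0.269]
contact_force: [-29.0, -1.0, 20.6]
finger_gap: -0.0002
```

```bash
python3 - <<'E'
from h import *
a=snap('scene','s10.png');b=snap('top','t10.png');o=env.observe();print(o['contact_force'],o['moment'],o['tool_pos'])
A=cv2.resize(a[170:280,210:360],None,fx=2.66,fy=2.66,interpolation=cv2.INTER_CUBIC)
B=cv2.resize(b[155:240,215:325],(396,293),interpolation=cv2.INTER_CUBIC)
cv2.imwrite('pics/z10.png',np.hstack([A[:292,:399],B[:292]]))
w=cv2.imread('pics/w9.png');cv2.imwrite('pics/z9.png',cv2.resize(w[60:300,200:400],None,fx=2.5,fy=2.5,interpolation=cv2.INTER_CUBIC))
E
```

```text
[-29.2811774   -0.65773605  20.37081833] [-0.11095844  1.90098193 -0.06555532] [ 0.57167185 -0.00671437  0.06387981]
```

View pics/z10.png

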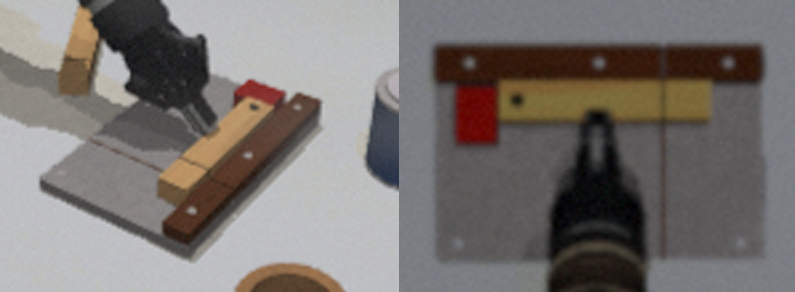

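View pics/z9.png

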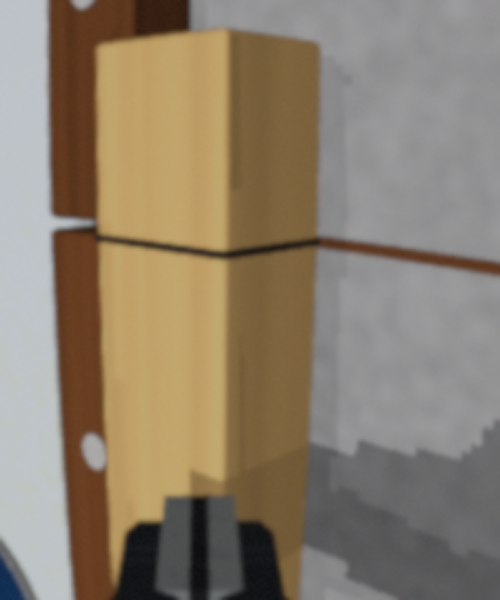

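arm_command(
  motion=[
    {"dx": -0.0005, "dy": 0, "dz": -0.0005, "wx": 0, "wy": 0, "wz": 0},
    {"dx": 0, "dy": 0, "dz": 0, "wx": 0, "wy": 0, "wz": 0},
    {"dx": 0, "dy": 0, "dz": 0, "wx": 0, "wy": 0, "wz": 0},
  ],
)

```text
t: 17.58
tool_pos: [0.5716, -0.0067, 0.0638]
orientation: [0.27, -0.652, 0.655, -0.269]
contact_force: [-26.3, -0.4, 21.5]
finger_gap: 0.0003
```

```bash
python3 - <<'E'
from h import *
m=vision.camera_model('wrist');im=snap('wrist','w11.png');o=env.observe();print(o['contact_force'],o['tool_pos'],o['t'])
b=(.5555,-.0072,-.0035)
S=4;x0,y0=190,60
c=cv2.resize(im[y0:y0+140,x0:x0+190],None,fx=S,fy=S,interpolation=cv2.INTER_CUBIC)
cv2.imwrite('pics/z11.png',c)
L=[(-40,-55,18),(27,-55,18),(27,-55,46),(63,-55,46),(63,-55,36),(95,-55,36)]
for d in (0,1):
  P=fproj(place([(a,y+d,z) for a,y,z in L],*b),m); print(((P-[x0,y0])*S).round(0).tolist())
E
```

```text
[-27.48821369  -1.61074017  20.7163324 ] [ 0.57161502 -0.00671869  0.06382105] 17.625
[[1082.0, 474.0], [554.0, 389.0], [402.0, 412.0], [198.0, 384.0], [257.0, 376.0], [121.0, 360.0]]
[[1081.0, 484.0], [554.0, 397.0], [402.0, 421.0], [199.0, 391.0], [257.0, 383.0], [121.0, 366.0]]
```

View pics/z11.png

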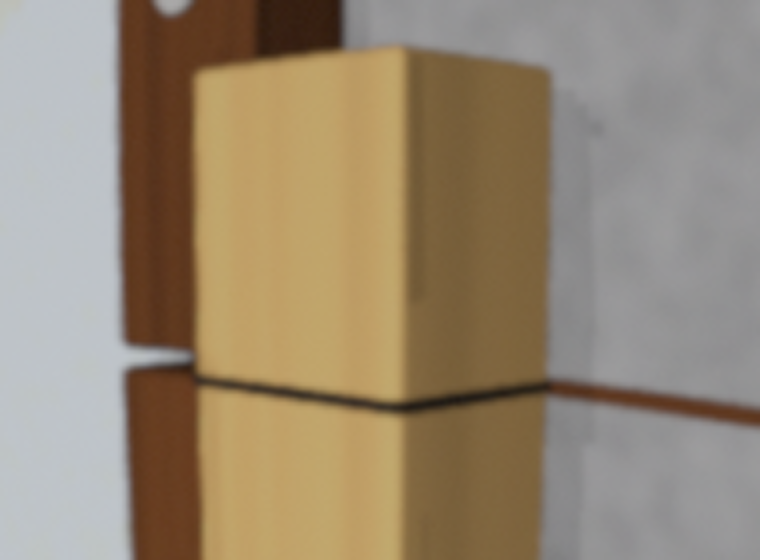

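The pencil line at (548,386) in the crop runs straight into the bed saw mark at (555,387) and is in line with the fence slot. At about 8 px/mm the error is under 0.5 mm. The push is steady, so I'm handing in.

```bash
python3 - <<'E'
from h import *
print(job.hand_in()); o=env.observe();print(o['contact_force'],o['t'])
E
```

```text
the job is handed in; nothing more can be done
None
the job is handed in; nothing more can be done
```

The blank is in place on the sawing board and was being held by one diagonal push when I handed the job in at about 17.6 s. No verdict was reported.

- **Stop:** I pressed it until the tool stalled at the home height (fingertips about 44 mm above the bench) with 30 N of force. A wrist picture taken afterwards agreed that it was home.
- **Blank:** I took the drilled, lined blank farthest from the base (0.60 m) and slid it along the bed against the stop, where I felt 15 N of contact. A tilted push then took it into the fence, where the force rose sharply at the expected place.
- **Hold:** The shut fingertips press on its front top edge with about 27 N into the fence and 21 N down, about 5 mm from the blank's middle, between the stop and the slot.
- **Last checks:** In the wrist picture the pencil line meets the bed's saw mark and the fence slot to within about 0.5 mm. The top and scene pictures show no gap at the stop or the fence.
- **Disagreements:**
  - My first fit of the board's position was about 2 mm off, and contact forces settled where things really were.
  - The first grasp touched the bench with about 6 N, so I gripped again slightly higher.
  - The diagonal push briefly reached about 43 N at the fingertips, and I eased it to about 34 N.
- **Other items:** I didn't touch the saw, tape or tin.

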